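Switch on under a push-latch cover

ROBOT

A 6-joint arm with a two-finger parallel gripper is mounted at the origin on the work surface. World frame = base frame: x ahead of the robot, y to its left, z up, the work surface at z = 0. Lengths are in m, angles in degrees, forces in N, time in s.
With the tool pointing down it reaches from about 0.275 to 0.85 m from the base axis. Payload 19 kg.
Tool frame: the origin (TCP) lies on the centre line of the jaws, within the pads' length; the fingertips stand manip.tips_ahead ahead of it and the grasp point (between the pads) is the TCP (manip.tips_ahead is the distance from the TCP to the fingertips, in m); z points along the fingers, y is the line along which they close (so a half turn about z gives the same grasp; the last joint's range is limited). The gripper opens to 85 mm and grips with 20 to 120 N. Pads are 22 mm wide; open, the fingers measure 114 mm over their backs; the gripper's body (76 mm by 85 mm) begins 54 mm behind the grasp point. The pads swing forward as they close: fully open they stand 13 mm farther back than shut.
Start: joints at [64.916, 8.623, 82.357, -0, 89.026, -7.678], TCP at [0.172, 0.549, 0.25] pointing down, gripper open.
Joint ranges: [-160.23, 160.23], [-39.13, 120.54], [6.94, 153.29], [-79.49, 259.48], [9.18, 160.14], [-161.06, 161.06]. Speed limits (degrees/s): [108.29, 108.29, 127.2, 172.46, 172.46, 172.46].

INTERFACE

Orientations are given as a 3x3 rotation matrix whose columns are the frame's x, y, z axes.
In Python, from cell import manip, kinematics, eyes, job_done gives the robot as it stands. Calls block until the motion is done:
- manip.goto(position, orientation): joint-space move of the TCP to a pose.
- manip.move_straight(position, rotation=None, feed=0.15, f_stop=None): straight line of the TCP; rotation=None keeps the orientation; feed is the mean speed in m/s. With f_stop (N) it stops when the force on the tool has changed by that much, and returns True; else False.
- manip.move_joints(angles): joint-space move.
- manip.move_gripper(opening): opening from 0.0 (shut) to 1.0 (fully open); the grip force is fixed at half the most; returns when the fingers have stopped.
- manip.dwell(seconds).
- kinematics.ik(position, orientation): joint angles nearest the present ones, or None.
- eyes.read_camera(name): name is "side" or "top"; returns a dict with "image" (480x640x3 uint8, red, green, blue), "K" (3x3 intrinsics, pixels), "cam_to_world" (4x4, takes a point from camera to world coordinates). Camera axes: x right, y down, z forward; pixel columns grow to the right and rows downward; lengths in m; the calibration is good to about 2 mm. A picture is of the moment at which its call begins. There is no depth.
A pose or a line that the arm cannot do raises manip.Unreachable and nothing moves.
- job_done(): hands the job in; it is judged then, once.
Readings, each from a call of its own:
- manip.get_t(): time.
- manip.get_joint_pos(): joint angles.
- manip.get_joint_velocities(): joint speeds.
- manip.get_tau(): joint torques, N m.
- manip.get_position(): TCP position.
- manip.get_eef_rot(): TCP orientation.
- manip.get_contact_force(): force on the tool from outside, world axes, zero at the start.
- manip.get_torque(): the same for the moment, N m.
- manip.get_finger_gap(): opening from 0.0 (shut) to 1.0 (fully open).
- manip.get_grasp_force(): force on a finger pad.
Only numpy, scipy, OpenCV 4.12 (cv2) and the standard library are available. Lean on these libraries where they do the work, as an engineer would, in place of code of your own. Each camera call takes 0.05 s, during which the arm holds its last target. There are 200 camera calls.

TASK

Press the cover of the grey switch box on the bench and let go so that it pops open, switch on the wide rocker inside by pressing down its raised half, then push the cover back down and press it until it stays latched shut. Only touch and push, grasp nothing; leave the narrow switch off and everything else on the bench where it is.

Things in the scene. Friction and masses are not known exactly. Their poses are not given: they have to be found in the camera images.
- box: grey metal switch box fixed to the bench, 130 (x) x 170 (y) x 66 high with the cover shut. Origin: centre of its underside, on the bench. x points from the hinge side (nearer the robot) to the side that opens, y runs along the hinge, z up. Its cover is a flat grey plate 124 x 166 x 8 with a 12 mm skirt round it.
- cover (a joint): angle of the push-latch cover, rad: 0 = shut and latched; -0.08 = pressed in to its stop (free edge 10 mm lower); 1.85 = open, leaning 16 degrees past upright towards the robot. From shut, pressed past -0.05 and let go, a weak spring swings it fully open in 1 to 2 s. Pushed over and down (2 N, up to 8 N at the last) past -0.05 and let go, it latches at 0; let go sooner, it swings open again.
- cover_press (a point): point on the cover's outer (top) face, midway along y, 105 from the hinge axis and 25 from the free edge; moves with the cover. A good place to press: 10 N is enough.
- cover_hinge (a point): midpoint of the cover's hinge axis, on the box, 60 from the box's centre on the -x side of the box, 62 above the bench. The axis is the box's y. The cover's outer face lies 4 from the axis.
- wide_switch (a joint): the WIDE white rocker switch on the panel under the cover: paddle 44 (along the box's x) x 36 (y) x 6 in a black frame. 0 = off, its half farther from the hinge stands 9 mm higher than the other; 0.4 = on, that half fully down. Needs about 2 N, stays where it is left.
- wide_press (a point): where to press the wide rocker on: on its top, midway across, 17 from its pivot towards the raised end (5 from the end). Off, it is 48 above the bench, level with the box's rim, and goes down 7 mm. It lies 27 from the box's centre along the box's +x, and 41 to one side or the other in y.
- narrow_switch (a joint): the NARROW white rocker, same but only 16 wide (y), 82 beside the wide one; which is on which side varies. It is off (0) and stays off.
- narrow_press (a point): the same point of the narrow rocker. Between the rockers, against the box wall that faces away from the hinge, a black latch block (19 x 30) rises to the rim, 49 above the bench; a 34 mm steel striker under the cover enters it.
- glue: white glue bottle, 52 dia x 150 high, standing; origin at the centre of its underside. A bystander: leave it.
- sanding_block: light wood block 110 x 60 x 35; origin at the centre of its underside. A bystander: leave it.
- caliper: steel caliper lying flat, 220 long, 12 high; origin under its beam's middle. A bystander: leave it.
- nippers: end nippers with red grips lying flat, 200 long, 18 high; origin near the pivot, underside. A bystander: leave it.
- clamp: black bar clamp lying flat, 175 long, 85 wide, 20 high; origin under its bar's middle. A bystander: leave it.
- cup: steel cup, 72 dia x 85 high; origin at the centre of its underside. A bystander: leave it.
- screwdriver: screwdriver lying flat, about 25 high; origin at its underside. A bystander: leave it.

How it is judged (in metres and radians):
On the way, in this order (a step that is already met when the one before it is completed fails the run):
1. the cover is pressed in from its latched position (value of joint cover below -0.025 rad), for 0.02 s.
2. the cover has popped open (value of joint cover above 1.2 rad), for 0.2 s.
3. the wide rocker is switched on under the open cover (value of joint wide_switch above 0.33 rad and value of joint cover above 0.8 rad), for 0.1 s.
4. the cover is pressed in again (value of joint cover below -0.025 rad), for 0.02 s.
At the end, for the whole second after the job is handed in: The cover is latched shut by itself (within 0.03 rad of 0, at rest), the wide switch is on (above 0.33 of 0.4 rad), the narrow one still off (below 0.12), and every loose thing is within 20 mm of where it stood (value of joint cover between -0.03 and 0.03 rad and velocity of joint cover between -0.1 and 0.1 rad/s and value of joint wide_switch above 0.33 rad and value of joint narrow_switch below 0.12 rad and distance of each of glue, sanding_block, caliper, nippers, clamp, cup, screwdriver from where it was at the start of the episode below 0.02 m); the robot touches nothing.
It fails at once if the narrow switch is moved (value of joint narrow_switch above 0.12 rad).
It fails at once if a loose thing on the bench is lifted, carried or pushed more than 20 mm (distance of any of glue, sanding_block, caliper, nippers, clamp, cup, screwdriver from where it was at the start of the episode above 0.02 m).
It also fails if it takes over 61 s, if anything falls off the work surface, if the arm or the gripper's body presses on something with over 40 N, if the wrist force passes 120 N, or if a joint passes its speed limit or range.

## Working session

There is one attempt and no reset: what is moved stays moved. The work goes in short steps, each a Python script; the robot and the scene stay as the last script left them, time stands still between calls to the robot, and variables do not carry over. Pictures are saved under pics/ and viewed, at most 10 in all, crops included, and the job is handed in when it is done.

```bash
mkdir -p pics; ls
python3 - <<'E'
from cell import manip, eyes
import cv2, numpy as np
for n in("top","side"):
    r=eyes.read_camera(n); cv2.imwrite(f"pics/{n}0.png",r["image"][:,:,::-1]); np.savez(f"{n}.npz",**{k:r[k] for k in("K","cam_to_world")})
    print(n,r["K"].round(1).tolist(),r["cam_to_world"].round(3).tolist())
print(manip.tips_ahead, manip.get_t())
E
```

```text
pics
top [[535.8, 0.0, 320.8], [0.0, 535.8, 245.6], [0.0, 0.0, 1.0]] [[0.021, -0.977, 0.211, 0.356], [-1.0, -0.021, 0.004, 0.015], [0.0, -0.211, -0.977, 1.077], [0.0, 0.0, 0.0, 1.0]]
side [[616.7, 0.0, 321.8], [0.0, 616.7, 239.3], [0.0, 0.0, 1.0]] [[0.972, -0.135, 0.194, 0.279], [-0.237, -0.524, 0.818, -1.125], [-0.008, -0.841, -0.541, 0.829], [0.0, 0.0, 0.0, 1.0]]
0.019 0.1
```

View pics/top0.png

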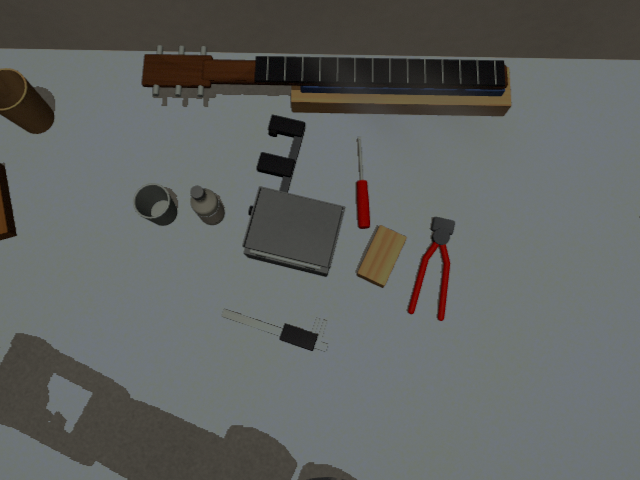

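View pics/side0.png

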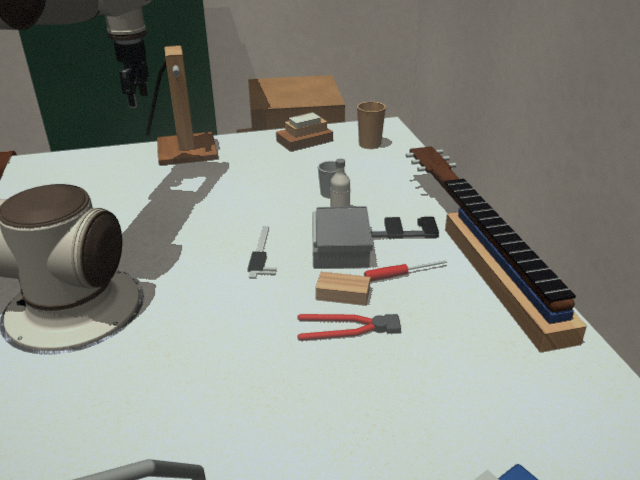

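The top view shows the grey box with corners near (260,189), (343,208), (330,265) and (247,248). Its hinge side faces the robot, at the bottom of the image. The clamp is just beyond it, the bottle and cup to the left, the screwdriver and sanding block to the right, and the caliper in front. Next I'll rectify the cover plane and fit it.

```bash
cat > h.py <<'E'
import numpy as np, cv2
from cell import manip, kinematics, eyes
def proj(d,P):
    T=np.linalg.inv(d["cam_to_world"]); p=np.atleast_2d(P)@T[:3,:3].T+T[:3,3]; p=p@d["K"].T
    return p[:,:2]/p[:,2:]
def rectify(img,d,z,x0,y0,w,s):
    """plane-z image: column -> -y, row -> -x, s m/px, centre x0,y0"""
    c=np.array([[x0+w/2,y0+w/2,z],[x0+w/2,y0-w/2,z],[x0-w/2,y0-w/2,z],[x0-w/2,y0+w/2,z]])
    n=w/s
    H=cv2.getPerspectiveTransform(proj(d,c).astype(np.float32),np.float32([[0,0],[n,0],[n,n],[0,n]]))
    return cv2.warpPerspective(img,H,(int(n),int(n)),flags=cv2.INTER_CUBIC)
E
python3 - <<'E'
from h import *
d=np.load("top.npz"); T=d["cam_to_world"]
r=T[:3,:3]@np.linalg.inv(d["K"])@np.array([295,228,1.]); c=T[:3,3]+r*(.066-T[2,3])/r[2]; print(c)
out=[]
for n in("top","side"):
    d=np.load(n+".npz"); im=rectify(cv2.imread(f"pics/{n}0.png"),d,.066,c[0],c[1],.26,.0005)
    g=cv2.GaussianBlur(cv2.cvtColor(im,6),(0,0),2); v=int(np.median(g[245:275,245:275])); print(n,v)
    m=(abs(g.astype(int)-v)<9).astype(np.uint8); m=cv2.morphologyEx(m,cv2.MORPH_OPEN,np.ones((25,25)))
    k,l=cv2.connectedComponents(m); m=(l==l[260,260]).astype(np.uint8)
    q=max(cv2.findContours(m,0,2)[0],key=cv2.contourArea); R=cv2.minAreaRect(q); b=cv2.boxPoints(R)
    cx,cy=R[0]; print("centre",c[0]+.13-cy*.0005,c[1]+.13-cx*.0005,"size",np.array(R[1])*.5,"ang",R[2])
    im=cv2.convertScaleAbs(im,alpha=1.5); cv2.polylines(im,[b.astype(int)],True,(0,0,255),1); out.append(cv2.resize(im,(400,400)))
cv2.imwrite("pics/rect.png",np.hstack(out))
E
```

```text
[0.60883782 0.07031544 0.066     ]
top 71
centre 0.6132953533306066 0.07294851559306875 size [163.79577637 125.32601929] ang 12.835609436035156
side 118
centre 0.6161881450786535 0.07398728054668205 size [166.97206116 129.48091125] ang 12.578935623168945
```

View pics/rect.png

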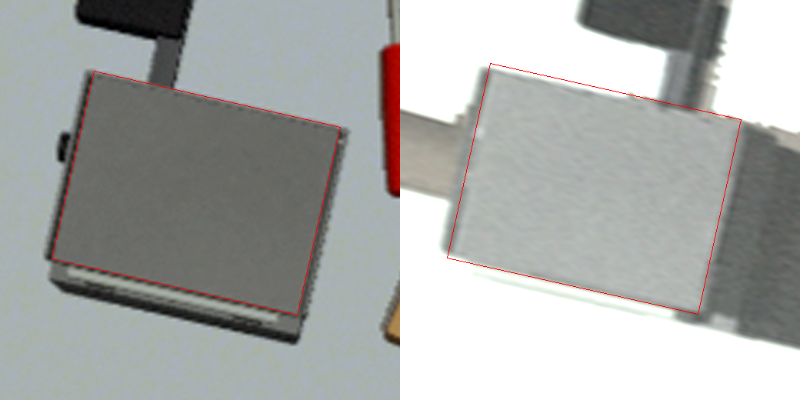

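The fit is good: cover centre about (0.614, 0.073), yaw −12.8°. The cover centre sits 8 mm beyond the box centre, so the box centre is about (0.6065, 0.075). Now I'll press and release.

```bash
cat >> h.py <<'E'
YAW=np.radians(-12.7); C0=np.array([.6065,.0751,0.])
BX=np.array([np.cos(YAW),np.sin(YAW),0]); BY=np.array([-np.sin(YAW),np.cos(YAW),0]); Z=np.array([0,0,1.])
def W(x,y,z): return C0+BX*x+BY*y+Z*z
def rot(tilt=0):
    """tool down, closing line along box y; tilt (deg) leans the gripper body towards box +x"""
    t=np.radians(tilt); a=-Z*np.cos(t)-BX*np.sin(t); x=BX*np.cos(t)-Z*np.sin(t)
    return np.column_stack([x,np.cross(a,x),a])
def tcp(x,y,z,R): return W(x,y,z)-R[:,2]*manip.tips_ahead
E
python3 - <<'E'
from h import *
manip.move_gripper(0.0); print("tips",manip.tips_ahead)
R=rot()
print(kinematics.ik(tcp(.045,0,.12,R),R))
manip.goto(tcp(.045,0,.12,R),R)
manip.move_straight(tcp(.045,0,.075,R),feed=.1)
s=manip.move_straight(tcp(.045,0,.054,R),feed=.03,f_stop=25)
print(s,manip.get_position(),manip.get_contact_force(),manip.get_t())
manip.move_straight(tcp(.12,0,.26,R),feed=.25)
q=np.array(manip.get_joint_pos()); q[0]+=35; manip.move_joints(q); manip.dwell(.5)
print(manip.get_t())
o=[]
for n in("top","side"):
    r=eyes.read_camera(n); cv2.imwrite(f"pics/{n}1.png",r["image"][:,:,::-1])
    u,v=proj(np.load(n+".npz"),W(0,0,.06))[0].astype(int)
    o.append(cv2.resize(r["image"][v-80:v+80,u-80:u+80,::-1],(400,400),interpolation=cv2.INTER_CUBIC))
cv2.imwrite("pics/open.png",cv2.convertScaleAbs(np.hstack(o),alpha=1.3))
E
```

```text
tips 0.019
[-1.02224072e+00  2.11046738e+01  7.97925784e+01 -2.54444375e-14
  7.91027478e+01  1.01677759e+02]
True [0.65080743 0.06520786 0.07693214] [-4.51283788 -0.69604873 12.27041174] 4.5167
7.6333
```

View pics/open.png

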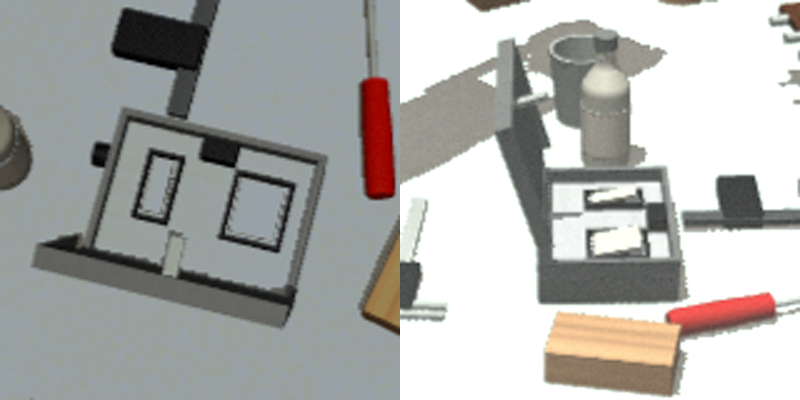

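The cover is open. The wide rocker is on the box's −y side, on the right of the top view at crop (258,211). The narrow one is on +y, at crop (158,187). I'll check that position against the prediction and press, with the tool tilted away from the cover.

Run:
```python
from h import *
d=np.load("top.npz"); c=proj(d,W(0,0,.06))[0].astype(int)
print("pred wide,narrow centre, rim corners in crop:",((proj(d,[W(.010,-.041,.044),W(.010,.041,.044),W(.065,.085,.048),W(.065,-.085,.048)])-c+80)*2.5).round(0).tolist())
R=rot(20)
def edge(x,y,z): return tcp(x-.0103,y,z+.0038,R)
q=np.array(manip.get_joint_pos()); q[0]-=35; manip.move_joints(q)
manip.goto(edge(.027,-.041,.13),R)
manip.move_straight(edge(.027,-.041,.056),feed=.1)
s=manip.move_straight(edge(.027,-.041,.036),feed=.03,f_stop=12)
print(s,edge(.027,-.041,0)[2]*-1+manip.get_position()[2],manip.get_contact_force())
manip.move_straight(edge(.027,-.041,.13),feed=.2)
manip.move_straight(edge(.10,-.041,.28),feed=.25)
q=np.array(manip.get_joint_pos()); q[0]+=35; manip.move_joints(q); print(manip.get_t())
o=[]
for n in("top","side"):
    r=eyes.read_camera(n)
    u,v=proj(np.load(n+".npz"),W(0,0,.06))[0].astype(int)
    o.append(cv2.resize(r["image"][v-80:v+80,u-80:u+80,::-1],(400,400),interpolation=cv2.INTER_CUBIC))
cv2.imwrite("pics/on.png",cv2.convertScaleAbs(np.hstack(o),alpha=1.2))
```

```text
pred wide,narrow centre, rim corners in crop: [[256.0, 207.0], [156.0, 183.0], [120.0, 105.0], [326.0, 154.0]]
True 0.039886068576700864 [-0.21756088 -0.48821649  9.07281416]
14.4917
```

View pics/on.png

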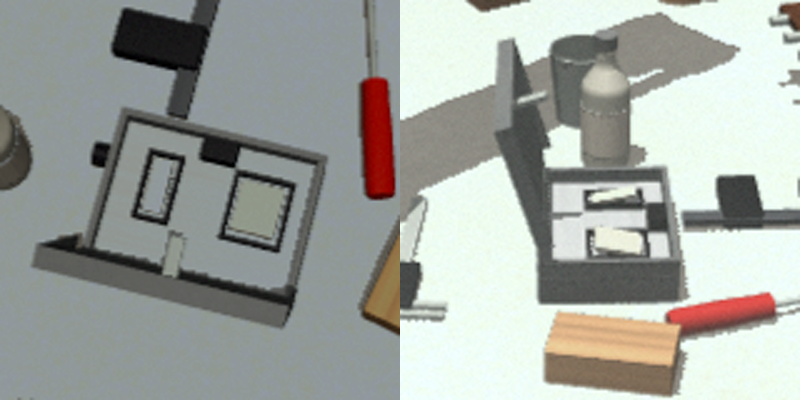

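The wide rocker is now on: its tilt is reversed in both views. The narrow one hasn't changed. Next is closing the cover from its outer side.

Run:
```python
from h import *
R=rot()
manip.goto(tcp(-.15,0,.28,R),R)
manip.move_straight(tcp(-.15,0,.150,R),feed=.15)
for i,t in enumerate(np.linspace(1.8,.04,14)):
    rho=.09+.025*i/13
    x=-.06+rho*np.cos(t)-.004*np.sin(t); z=.062+rho*np.sin(t)+.004*np.cos(t)
    if manip.move_straight(tcp(x-.011,0,z,R),feed=.1,f_stop=30): print("stop",i,manip.get_contact_force())
print(manip.get_position(),manip.get_contact_force())
p=tcp(.045,0,.054,R); s=manip.move_straight(p,feed=.03,f_stop=25)
print(s,manip.get_position()[2]-.019,manip.get_contact_force(),manip.get_t())
manip.move_straight(tcp(.06,0,.25,R),feed=.15)
q=np.array(manip.get_joint_pos()); q[0]+=35; manip.move_joints(q); manip.dwell(1); print(manip.get_t())
o=[]
for n in("top","side"):
    r=eyes.read_camera(n); o.append(cv2.resize(r["image"][:,:,::-1],(400,300)))
    u,v=proj(np.load(n+".npz"),W(0,0,.06))[0].astype(int)
    o.append(cv2.resize(r["image"][v-80:v+80,u-80:u+80,::-1],(400,300),interpolation=cv2.INTER_CUBIC))
cv2.imwrite("pics/shut.png",np.vstack([np.hstack(o[:2]),np.hstack(o[2:])]))
```

```text
stop 0 [-1.52054133  2.43484508  9.66980798]
[0.64917914 0.06545401 0.08973344] [0.05991332 0.02940006 2.47454371]
True 0.0579855090375794 [-5.12458484  0.60854759 13.15201043] 21.625
25.5583
```

View pics/shut.png

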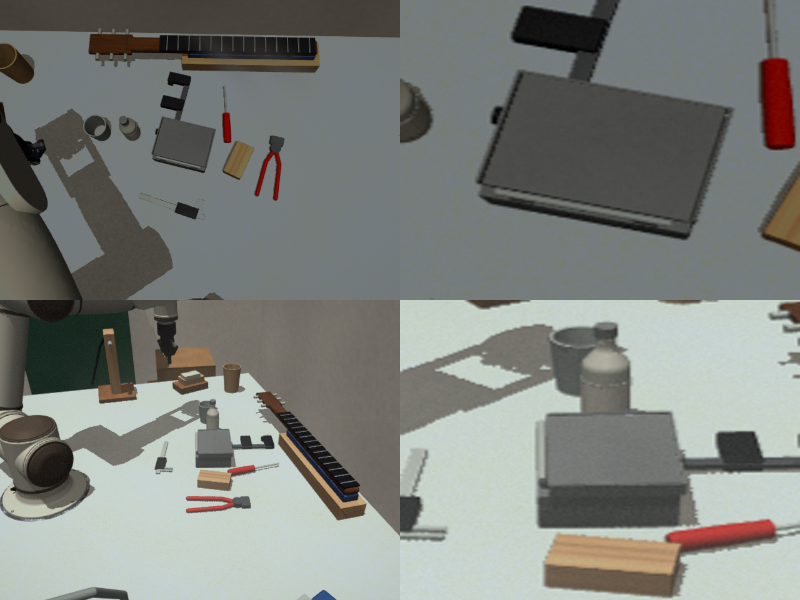

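The cover stays latched shut with the arm clear, and nothing else on the bench has moved.

```bash
python3 -c "
from cell import job_done; print(job_done())"
```

```text
the job is handed in; nothing more can be done
None
```

I've handed the job in: the camera views show the cover popped open, the wide rocker then switched on, the narrow one unmoved, and finally the cover latched shut with nothing else on the bench disturbed, by 25.6 s; the hand-in call returned no verdict.

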